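Empty the tray of dead cells into the battery box

TASK

Empty the red tray of dead battery cells into the clear battery box: keeping the cells in the tray on the way, push the box's white flap open with the open front end of the tray (not with the fingers) and tip all three cells through. Then put the empty tray back on the blue mat, standing flat on its floor, and see that the flap has swung shut. Leave the wheel, the tape roll and the screwdriver where they are.

Things in the scene. Friction and masses are not known exactly. Their poses are not given: they have to be found in the camera images.
- tray_mid (a point): Red scoop tray, 190 mm long (x), 62 wide outside (y), 45 high, 110 g; walls and flat floor 3 mm. Rear wall at -x; the +x end is open, no lip: cells slide out over the floor edge when it is lowered. Sides 45 mm high to 35 mm ahead of the centre, then falling straight to 28 at the front. Point: tray centre, 22.5 mm above its underside, z up. Grasp outside, across the 62 mm.
- cell0_mid (a point): Centre of a dead cell: blue cylinder with yellow taped ends, 17 mm diameter, 67 mm long (its x), about 55 g, lying lengthwise in the tray beside the other two. Cells begin to slide when the tray's floor slopes about 25 to 36 degrees.
- cell1_mid (a point): Centre of the second dead cell: grey, yellow ends, same size, in the tray.
- cell2_mid (a point): Centre of the third dead cell: blue, yellow ends, same size, in the tray.
- battery_box: Battery box, fixed: clear walls 190 x 190 x 160 mm high, under a green hood 4 mm thick, 240 mm high; a few old cells inside. Origin: centre of underside, z up; front is -x. The hood slopes in front from x -95, z 160 to x 0, z 240 mm (124 mm long, 40 degrees to level) and is flat behind. Opening in the slope: 104 mm wide (about y = 0), 20 to 100 mm up it, shut by the flap.
- port (a point): Centre of the opening in the outer face of the sloping hood (box frame x = -49, y = 0, z = 198.6 mm). Its axes are those of the box: +x points level into the box.
- flap (a joint): White one-way flap behind the opening, 88 mm long, 112 mm wide, hinged along its top edge (102 mm up the slope, axis along the box's y). 0 is shut; it swings only inward, to 1.25 rad, and a weak spring shuts it by itself. Its lower edge takes 0.1 N to start and 0.4 N to open fully.
- mat: Blue bench mat lying fixed on the bench, 250 x 160 mm (its x, y), 3 mm thick. Origin: centre of its underside. The tray stands on it at the start.
- wheel_mid (a point): Bystander: loose black wheel lying flat, 90 mm diameter, 28 mm thick; its centre.
- tape_mid (a point): Bystander: yellow tape roll lying flat, 96 mm diameter, 24 mm high; its centre.
- screwdriver: Bystander: screwdriver with an orange handle, 170 mm long, lying on the bench beyond the mat.
Not all that is in view belongs to the job. What is shaped like the part that bears cell0_mid but purple is not meant.

How it is judged:
By the outcome, as a careful person would: the job done as asked, in the order asked, and still so for the second after the job is handed in, with the robot touching nothing.
It also fails if it takes over 56 s, if anything falls off the work surface, if the arm or the gripper's body presses on something with over 40 N, if the wrist force passes 120 N, or if a joint passes its speed limit or range.

ROBOT

A 6-joint arm with a two-finger parallel gripper is mounted at the origin on the work surface. World frame = base frame: x ahead of the robot, y to its left, z up, the work surface at z = 0. Lengths are in m, angles in degrees, forces in N, time in s.
With the tool pointing down it reaches from about 0.35 to 0.875 m from the base axis. Payload 4.2 kg.
Tool frame: the origin (TCP) lies midway between the tips of the shut fingers; the grasp point (between the pads) lies 19 mm behind it; y points along the fingers, z is the direction in which the jaws open and shut, and the axes are right-handed (so a half turn about y gives the same grasp; the last joint's range is limited). The gripper opens to 87 mm and grips with 3 to 60 N. Pads are 19 mm wide; open, the fingers measure 117 mm over their backs; the gripper's body (75 mm by 190 mm) begins 51 mm behind the grasp point.
Start: joints at [80.306, 22.042, 0.453, 0, -68.411, -14.817], TCP at [0.259, 0.569, 0.223] pointing down, gripper open.
Joint ranges: [-179.83, 179.83], [-69.29, 118.12], [-61.27, 80.66], [-181.25, 117.63], [-171.15, -9.14], [-177.46, 177.46]. Speed limits (degrees/s): [159.86, 159.86, 180, 180, 180, 180].

INTERFACE

Orientations are given as [roll, pitch, yaw] about the fixed x, y, z axes, in that order (R = Rz(yaw) Ry(pitch) Rx(roll)).
In Python, from workcell import env gives the robot as it stands. The module is installed in compiled form; this text tells all that it offers. Calls block until the motion is done:
- env.goto(position, orientation): joint-space move of the TCP to a pose.
- env.move_straight(position, rotation=None, rate=0.15, force_limit=None): straight line of the TCP; rotation=None keeps the orientation; rate is the mean speed in m/s. With force_limit (N) it stops when the force on the tool has changed by that much, and returns True; else False.
- env.set_joints(angles): joint-space move.
- env.gripper_to(opening, grasp_force=None): opening from 0.0 (shut) to 1.0 (fully open); grasp_force is the grip in N (None keeps the last); returns when the fingers have stopped.
- env.dwell(seconds).
- env.inverse_kinematics(position, orientation): joint angles nearest the present ones, or None.
- env.read_state(): the state.
- env.grab_frame(name): name is "scene" or "top"; returns a dict with "image" (420x560x3 uint8, blue, green, red), "fx", "fy", "cx", "cy" (pixels), "position" and "orientation" of the camera in the world. Camera axes: x right, y up, looking along -z (the intrinsics and any distortion apply to the point x, -y, -z); pixel columns grow to the right and rows downward; lengths in m; the calibration is good to about 2 mm. A picture is of the moment at which its call begins. There is no depth.
A pose or a line that the arm cannot do raises env.Unreachable and nothing moves.
- env.close_job(): hands the job in, once; it reports no verdict.
Trained networks look in a picture, given as the dict that the camera call returned (one of the last four; its "shot" number tells which), for a name from the list of things; names that differ only in an ending like _2 or _b are one class to them, and where a whole thing is asked for, a point or a joint stands for the part that bears it (a point fixed in the world has none). Each returns a list of dicts, best first, with "score" (0 to 1); they miss things now and then, are a little off and sometimes report something else, mostly with a low value. They report only what shows in the picture. A call takes as long as a camera call. They do not tell look-alikes from the thing itself.
- env.search_frame(picture, thing): "xyz" ([x, y, z] in m, in world coordinates, good to about 4 mm: the middle of the surface that is visible of it).
- env.trace(picture, thing): "mask" (420x560 bool, what is visible of it).
The state is a dict: "clock": time; "joint_positions": joint angles; "qvel": joint speeds; "joint_torque": joint torques, N m; "position": TCP position; "tool_rot": TCP orientation; "force": force on the tool from outside, world axes, zero at the start; "wrist_torque": the same for the moment, N m; "opening": opening from 0.0 (shut) to 1.0 (fully open).
Only numpy, scipy, OpenCV 4.12 (cv2) and the standard library are available. Lean on these libraries where they do the work, as an engineer would, in place of code of your own. Each camera call takes 0.05 s, during which the arm holds its last target.

## Working session

There is one attempt and no reset: what is moved stays moved. The work goes in short steps, each a Python script; the robot and the scene stay as the last script left them, time stands still between calls to the robot, and variables do not carry over. Pictures are saved under pics/ and viewed, and the job is handed in when it is done.

```bash
ls; mkdir -p pics; python3 - <<'E'
from workcell import env
import cv2
for n in ("scene","top"):
    f=env.grab_frame(n); cv2.imwrite(f"pics/{n}0.png",f["image"])
    print(n,{k:v for k,v in f.items() if k!="image"})
    for t in ["tray_mid","cell0_mid","cell1_mid","cell2_mid","battery_box","port","flap","mat","wheel_mid","tape_mid","screwdriver"]:
        try: print(t,[(d["score"],d["xyz"]) for d in env.search_frame(f,t)])
        except Exception as e: print(t,e)
print(env.read_state())
E
```

```text
pics
scene {'fx': 451.85759420216635, 'fy': 451.85759420216635, 'cx': 280.6286414062504, 'cy': 202.21331120284688, 'position': array([1.04538449, 0.68104775, 0.73183008]), 'orientation': array([ 53.11249846,   0.72865253, 143.2174965 ]), 'shot': 1}
tray_mid [(0.57, [0.5263, 0.2202, 0.0241])]
cell0_mid [(0.61, [0.5133, 0.226, 0.0221]), (0.6, [0.574, 0.3838, 0.0152]), (0.48, [0.359, 0.1046, 0.0126]), (0.46, [0.3658, 0.2688, 0.0102])]
cell1_mid [(0.69, [0.5242, 0.2083, 0.0226])]
cell2_mid []
battery_box [(0.81, [0.5707, -0.1989, 0.1622]), (0.55, [0.5265, 0.2187, 0.0264])]
port [(0.84, [0.5651, -0.1964, 0.16])]
flap [(0.68, [0.7436, 0.2824, 0.0183]), (0.65, [0.515, -0.2015, 0.1923]), (0.23, [0.5719, -0.2019, 0.1596])]
mat [(0.86, [0.5732, 0.1811, 0.0017])]
wheel_mid [(0.4, [0.5288, 0.2209, 0.0286])]
tape_mid [(0.88, [0.7715, 0.0206, 0.0195])]
screwdriver [(0.7, [0.7414, 0.2834, 0.0192]), (0.18, [0.5122, -0.2005, 0.193])]
top {'fx': 406.53631242895256, 'fy': 406.53631242895256, 'cx': 280.2691607016754, 'cy': 209.53807946671577, 'position': array([0.52069595, 0.05664383, 0.95430545]), 'ori
[... 723 characters left out ...]
.75, [0.7332, 0.2714, 0.0207])]
{'clock': 1.2, 'joint_positions': array([ 8.03058009e+01,  2.20425726e+01,  4.53436592e-01,  1.37974822e-03,
       -6.84100308e+01, -1.48165734e+01]), 'qvel': array([ 0.03055468,  0.049663  , -0.05836524,  0.05886165,  0.04260104,
       -0.0020407 ]), 'joint_torque': array([-3.19551436e-04, -3.90470052e+01,  1.87626135e+01,  4.22446713e+00,
        1.55698584e-02, -1.50939911e-05]), 'position': array([0.25926916, 0.56868166, 0.22254979]), 'tool_rot': array([-9.00011336e+01,  1.02722018e-03,  1.55489735e+02]), 'force': array([ 0.04391221, -0.3964909 ,  0.0295966 ]), 'wrist_torque': array([ 0.03046259, -0.02988987,  0.00316896]), 'opening': 0.9989523082161106}
```

View pics/scene0.png

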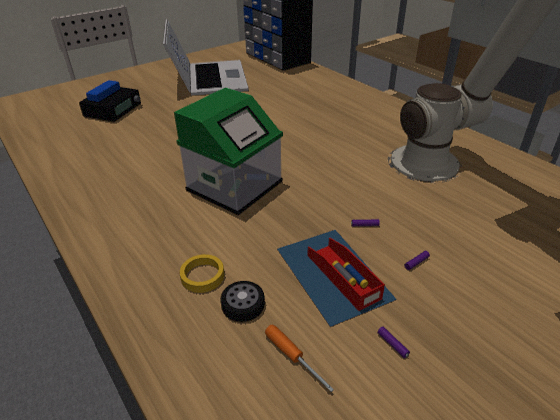

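View pics/top0.png

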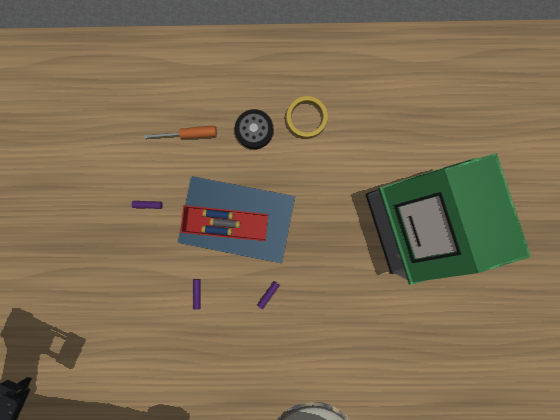

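The scene image shows the tray (about 345,272) on the mat, with three cells in it and its open end toward the box (232,150). The three purple cells are decoys. Next I'll measure the tray and box poses precisely by fitting their outlines.

```bash
cat > h.py <<'E'
from workcell import env
import cv2, numpy as np
from scipy.spatial.transform import Rotation as Rt
from scipy.optimize import least_squares, minimize
def proj(f,P):
    R=Rt.from_euler('xyz',f["orientation"],degrees=True).as_matrix()
    c=(np.atleast_2d(P)-f["position"])@R
    return np.c_[f["cx"]+f["fx"]*c[:,0]/-c[:,2], f["cy"]-f["fy"]*c[:,1]/-c[:,2]]
def ray(f,uv,z):
    R=Rt.from_euler('xyz',f["orientation"],degrees=True).as_matrix()
    uv=np.atleast_2d(uv)
    d=np.c_[(uv[:,0]-f["cx"])/f["fx"],-(uv[:,1]-f["cy"])/f["fy"],-np.ones(len(uv))]@R.T
    return f["position"]+d*((z-f["position"][2])/d[:,2])[:,None]
def place(P,x,y,yaw,z=0):
    return np.asarray(P)@Rt.from_euler('z',yaw,degrees=True).as_matrix().T+[x,y,z]
def sil(f,polys,s=4):
    m=np.zeros((420*s,560*s),np.uint8)
    for p in polys:
        uv=cv2.convexHull(((proj(f,p)+.5)*s-.5).astype(np.float32)).reshape(-1,2)
        cv2.fillConvexPoly(m,np.round(uv*16).astype(np.int32),255,shift=4)
    return cv2.resize(m,(560,420),interpolation=cv2.INTER_AREA)/255.
HOOD=np.array([[-.095,y,.16] for y in(-.095,.095)]+[[0,y,.24] for y in(-.095,.095)]+[[.095,y,.24] for y in(-.095,.095)]+[[.095,y,.16] for y in(-.095,.095)])
h=.031
def traypolys():
    side=lambda y:np.array([[-.095,y,0],[-.095,y,.045],[.035,y,.045],[.095,y,.028],[.095,y,0]])
    a=[]
    for s in(1,-1): a.append(np.r_[side(s*h),side(s*(h-.003))])
    a.append(np.array([[x,y,z] for x in(-.095,.095) for y in(-h,h) for z in(0,.003)]))
    a.append(np.array([[x,y,z] for x in(-.095,-.092) for y in(-h,h) for z in(0,.045)]))
    return a
def fit(f_masks,polys,x0,z=0):
    def cost(p):
        c=0
        for f,m in f_masks:
            s=sil(f,[place(q,p[0],p[1],p[2]*100,z) for q in polys]); c+=np.abs(s-m).sum()
        return c
    x0=np.array([x0[0],x0[1],x0[2]/100])
    for st in(.02,.008,.003):
        sx=np.vstack([x0,x0+[st,0,0],x0+[0,st,0],x0+[0,0,st*4]])
        r=minimize(cost,x0,method='Nelder-Mead',options=dict(initial_simplex=sx,maxiter=120)); x0=r.x
    return x0*[1,1,100],r.fun
E
cat > meas.py <<'E'
from h import *
fs=[env.grab_frame(n) for n in("top","scene")]
def red(f):
    hsv=cv2.cvtColor(f["image"],cv2.COLOR_BGR2HSV); H,S,V=cv2.split(hsv)
    return (((H<5)|(H>174))&(S>190)&(V>40))
def green(f):
    H,S,V=cv2.split(cv2.cvtColor(f["image"],cv2.COLOR_BGR2HSV)); return ((H>50)&(H<75)&(S>150)&(V>30))
def mat(f):
    H,S,V=cv2.split(cv2.cvtColor(f["image"],cv2.COLOR_BGR2HSV)); return ((H>95)&(H<112)&(S>80))
def big(m,hull=True):
    n,l,s,_=cv2.connectedComponentsWithStats(m.astype(np.uint8)); i=1+s[1:,4].argmax(); b=(l==i).astype(np.uint8)
    c=max(cv2.findContours(b,cv2.RETR_EXTERNAL,cv2.CHAIN_APPROX_NONE)[0],key=cv2.contourArea)
    if hull:c=cv2.convexHull(c)
    o=np.zeros_like(b); cv2.drawContours(o,[c],-1,1,-1); return o.astype(float)
def tri(m):return m
def run(name,mk,polys,x0,z,hull):
    ms=[big(mk(f),hull) for f in fs]
    for nm,sel in(("top",[0]),("scene",[1]),("both",[0,1])):
        p,c=fit([(fs[i],ms[i]) for i in sel],polys,x0,z); print(name,nm,np.round(p,4),round(c,1),[int(m.sum()) for m in ms])
    for f,m,n in zip(fs,ms,("top","scene")):
        im=f["image"].copy(); s=sil(f,[place(q,*p,z) for q in polys])>.5
        cs,_=cv2.findContours(s.astype(np.uint8),cv2.RETR_EXTERNAL,cv2.CHAIN_APPROX_NONE); 
        im=cv2.resize(im,None,fx=3,fy=3,interpolation=cv2.INTER_NEAREST)
        for k in cs: cv2.polylines(im,[k*3+1],True,(255,255,0),1)
        u=proj(f,[[*p[:2],z]])[0]*3; x,y=[int(max(0,v-w)) for v,w in zip(u,(300,280))]
        cv2.imwrite(f"pics/fit_{name}_{n}_{tag}.png",im[y:y+600,x:x+700])
    return p
E
cat > m1.py <<'E'
tag="a"
exec(open("meas.py").read())
run("box",green,[HOOD],(.535,-.235,-75),0,True)
run("tray",red,traypolys(),(.53,.18,-100),.003,False)
M=np.array([[x,y,z] for x in(-.125,.125) for y in(-.08,.08) for z in(0,.003)])
run("mat",mat,[M],(.545,.17,-100),0,True)
E
python3 m1.py
```

```text
Traceback (most recent call last):
  File "m1.py", line 3, in <module>
    run("box",green,[HOOD],(.535,-.235,-75),0,True)
    ~~~^^^^^^^^^^^^^^^^^^^^^^^^^^^^^^^^^^^^^^^^^^^^
ValueError: attempt to get argmax of an empty sequence
```

```bash
python3 - <<'E'
import cv2
a=cv2.imread("pics/top0.png");b=cv2.imread("pics/scene0.png")
for im,pts in((a,[(490,220),(395,192),(424,275),(230,222),(195,225),(270,180),(250,200)]),(b,[(205,135),(230,145),(215,90),(372,285),(340,275),(300,260),(350,305)])):
    hs=cv2.cvtColor(im,cv2.COLOR_BGR2HSV)
    for u,v in pts: print((u,v),im[v,u],hs[v,u])
E
```

```text
(490, 220) [ 69 111  57] [ 67 124 111]
(395, 192) [47 80 38] [ 66 134  80]
(424, 275) [48 80 38] [ 67 134  80]
(230, 222) [86 84 85] [135   6  86]
(195, 225) [ 43  46 149] [  1 181 149]
(270, 180) [ 83 113 136] [ 17  99 136]
(250, 200) [111  95  73] [103  87 111]
(205, 135) [14 35  3] [ 70 233  35]
(230, 145) [36 73 23] [ 68 175  73]
(215, 90) [121 120 129] [177  18 129]
(372, 285) [19 16 68] [178 195  68]
(340, 275) [ 7  2 87] [178 249  87]
(300, 260) [81 67 44] [101 116  81]
(350, 305) [80 62 41] [104 124  80]
```

```bash
sed -i 's/(S>190)&(V>40)/(S>130)\&(V>30)/; s/(S>150)&(V>30)/(S>80)\&(V>20)/; s/(S>80)))*$/&/; s/(H<112)&(S>80)/(H<112)\&(S>60)/' meas.py; python3 m1.py; python3 - <<'E'
import cv2,numpy as np
t=[cv2.imread(f"pics/fit_{n}_{c}_a.png") for n in("box","tray") for c in("top","scene")]
t=[cv2.resize(i,(400,300)) if i.shape[0]==600 and i.shape[1]==700 else cv2.resize(i,(400,300)) for i in t]
cv2.imwrite("pics/fits_a.png",np.vstack([np.hstack(t[:2]),np.hstack(t[2:])]))
E
```

```text
box top [  0.5248  -0.2439 -74.229 ] 672.3 [13578, 5713]
box scene [  0.5364  -0.2274 -74.51  ] 435.8 [13578, 5713]
box both [  0.526   -0.2438 -74.3278] 1292.5 [13578, 5713]
tray top [  0.5238   0.2003 -96.484 ] 70.5 [2346, 2652]
tray scene [  0.5253   0.1974 -96.4685] 78.7 [2346, 2652]
tray both [  0.5243   0.1987 -96.5582] 223.0 [2346, 2652]
mat top [   0.5323    0.1781 -101.6364] 103.9 [7271, 5996]
mat scene [   0.5341    0.1747 -101.5178] 114.6 [7271, 5996]
mat both [   0.5328    0.1767 -101.458 ] 365.3 [7271, 5996]
```

View pics/fits_a.png

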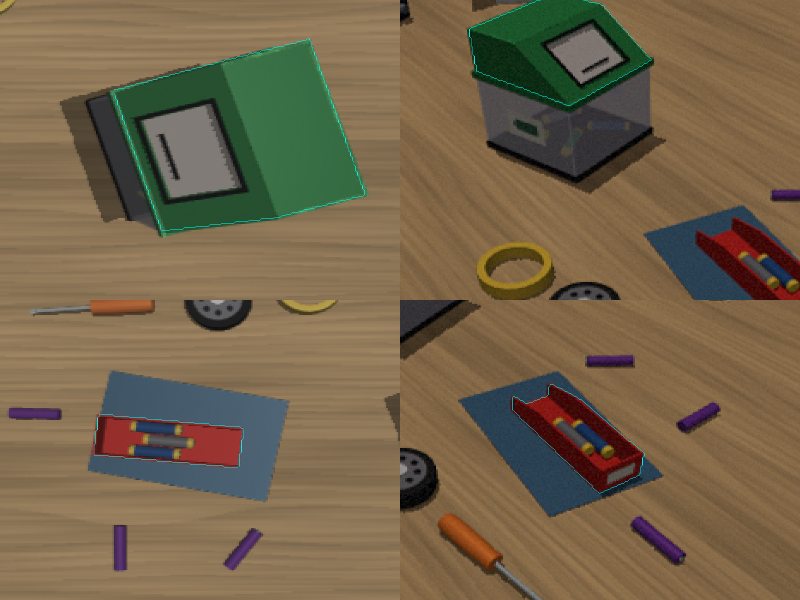

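```bash
python3 - <<'E'
from h import *
fs=[env.grab_frame(n) for n in("top","scene")]
for f,n,(u,v) in zip(fs,("top","scene"),((340,140),(160,80))):
    im=np.clip(f["image"].astype(float)*1.5,0,255).astype(np.uint8)[v:v+150,u:u+200]
    im=cv2.resize(im,None,fx=4,fy=4,interpolation=cv2.INTER_CUBIC)
    for p,c in(((.5248,-.2439,-74.23),(255,255,0)),((.5364,-.2274,-74.5),(0,0,255))):
        H=place(HOOD,*p); B=H.copy();B=place([[sx*.095,sy*.095,0] for sx,sy in((-1,-1),(-1,1),(1,1),(1,-1))],*p)
        def L(P): cv2.polylines(im,[np.round((proj(f,P)-[u,v]+.5)*4).astype(int)],True,c,1)
        L(H[[0,1,3,2]]);L(H[[2,3,5,4]]);L(H[[4,5,7,6]]);L(B)
        c40=np.array([np.cos(np.radians(40.1)),np.sin(np.radians(40.1))])
        L(place([[-.095+s*c40[0],y,.16+s*c40[1]] for s,y in((.02,-.052),(.02,.052),(.1,.052),(.1,-.052))],*p))
    cv2.imwrite(f"pics/bx_{n}.png",im)
E
```

```text
(no output)
```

View pics/bx_top.png

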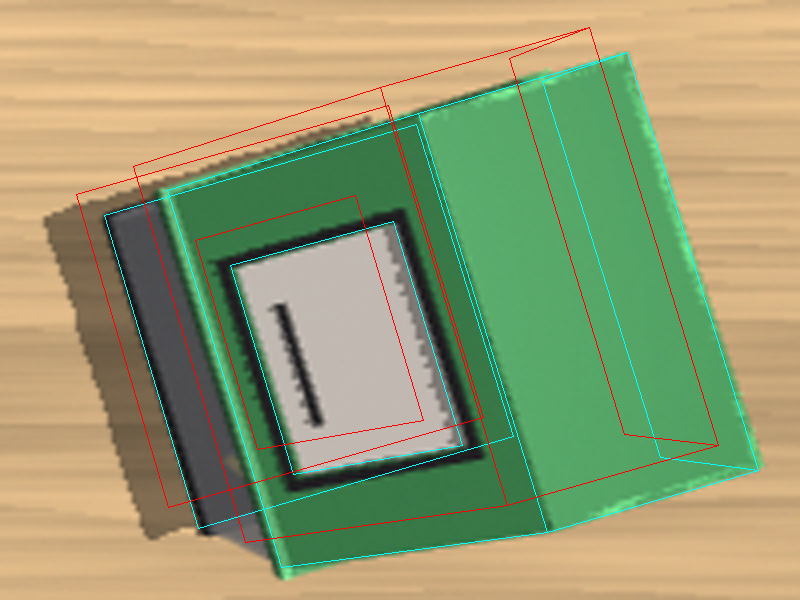

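View pics/bx_scene.png

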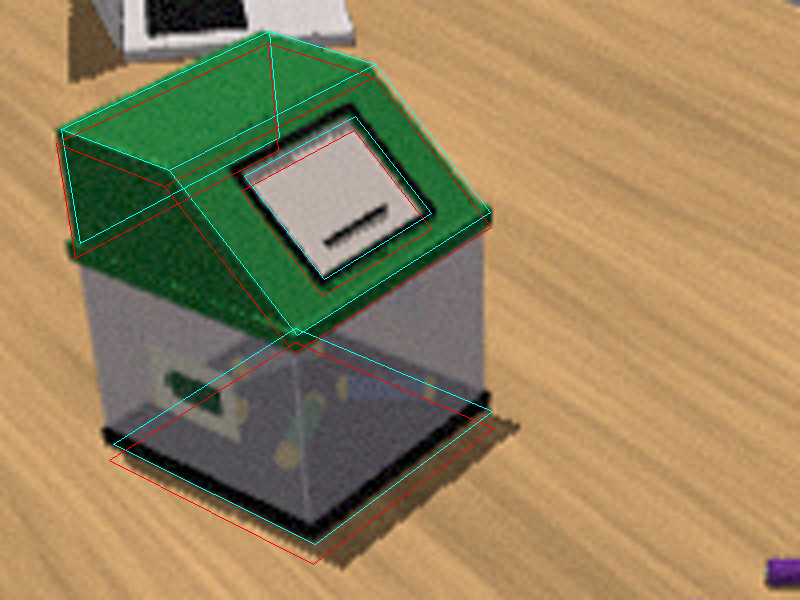

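The top-view fit also lines up with the base and opening in the scene view, so I'll use box pose (0.525, -0.244, yaw -74.2). Next I'm planning the dump geometry: reachability, clearances and flap angle.

```bash
cat > plan.py <<'E'
from h import *
BOX=(.5248,-.2439,-74.2); TRAY=(.5245,.199,-96.5); MAT=(.533,.1765,-101.5)
GX=-.03; GZ=.027
E0=np.array([-.0797,.1729]); 
def Rtool(ps,th,L,s):
    L=np.radians(L); y=np.array([np.sin(L),0,-np.cos(L)]); z=np.array([0,s,0.]); x=np.cross(y,z)
    return Rt.from_euler('z',ps,degrees=True)*Rt.from_euler('y',th,degrees=True)*Rt.from_matrix(np.c_[x,y,z])
def tool(pos,ps,th,L,s):
    """pos: world position of the tray underside centre"""
    RT=Rt.from_euler('z',ps,degrees=True)*Rt.from_euler('y',th,degrees=True)
    l=np.radians(L); a=np.array([np.sin(l),0,-np.cos(l)])
    p=np.asarray(pos)+RT.apply(np.array([GX,0,GZ])+.019*a)
    return p, Rtool(ps,th,L,s).as_euler('xyz',degrees=True)
def traybox(th,t,c):
    T=np.radians(th); u=np.array([-np.cos(T),np.sin(T)]); n=np.array([np.sin(T),np.cos(T)])
    C=E0+n*c-t*u+.095*u
    return C,u,n
def boxtool(th,t,c,L,s,dy=0):
    C,u,n=traybox(th,t,c)
    p=place([[C[0],dy,C[1]]],*BOX)[0]
    return tool(p,BOX[2],th,L,s)
E
python3 - <<'E'
from plan import *
hin=np.array([-.0143,.2225]); sl=np.array([.766,.643])
def flap(th,t,c):
    C,u,n=traybox(th,t,c); best=0
    for xx,zz in((.095,0),(.095,.028),(.065,.0365),(.035,.045),(0,.045)):
        q=C-u*xx+n*zz-hin
        al=-q@sl; de=q@np.array([.643,-.766])
        if de>0 and np.hypot(al,de)<.088: best=max(best,np.degrees(np.arctan2(de,al)))
    N=C-u*.095; f=np.radians(best); tip=hin+.088*(np.cos(f)*-sl+np.sin(f)*np.array([.643,-.766]))
    fr=tip-C
    return N.round(3),round(best),"tip in tray x,z",(-(fr@u)).round(3),(fr@n).round(3)
def hoodclear(th,t,c,L):
    C,u,n=traybox(th,t,c); l=np.radians(L); d=-u
    a=d*np.sin(l)-n*np.cos(l); b=np.array([-a[1],a[0]])
    g=C+d*GX+n*GZ; m=9
    # signed height over hood profile
    def clr(P):
        return min(max((P-np.array([-.095,.16]))@np.array([-.643,.766]),-(P[0]+.095)), 9) if P[0]<0 else P[1]-.24
    fing=min(clr(g-a*k+b*w) for k in np.linspace(-.019,.051,8) for w in(-.012,.012))
    body=min(clr(g-a*k+b*w) for k in np.linspace(.051,.25,12) for w in(-.0375,.0375))
    return round(fing,3),round(body,3)
for th,t in((15,30),(15,60),(15,70),(35,65),(50,60),(50,70),(55,65)): print(th,t,flap(th,t/1000,.01),[hoodclear(th,t/1000,.01,L) for L in(0,15,30)])
for s in(1,-1):
  for L in(0,15,30):
    o=[]
    for nm,(p,r) in (("pick",tool([TRAY[0],TRAY[1],.003],TRAY[2],0,L,s)),("lift",tool([TRAY[0],TRAY[1],.25],TRAY[2],0,L,s)),("pre",boxtool(15,-.05,.01,L,s)),("in",boxtool(15,.065,.01,L,s)),("dump",boxtool(52,.065,.01,L,s)),("dump60",boxtool(60,.065,.01,L,s))):
        q=env.inverse_kinematics(p,r); o.append((nm,None if q is None else np.round(q).astype(int).tolist()))
    print(s,L,o)
E
```

```text
15 30 (array([-0.048,  0.175]), 15, 'tip in tray x,z', np.float64(0.085), np.float64(-0.028)) [(np.float64(0.078), np.float64(0.098)), (np.float64(0.077), np.float64(0.114)), (np.float64(0.077), np.float64(0.129))]
15 60 (array([-0.019,  0.167]), 55, 'tip in tray x,z', np.float64(0.115), np.float64(-0.028)) [(np.float64(0.054), np.float64(0.073)), (np.float64(0.052), np.float64(0.089)), (np.float64(0.052), np.float64(0.105))]
15 70 (array([-0.009,  0.164]), 71, 'tip in tray x,z', np.float64(0.127), np.float64(-0.016)) [(np.float64(0.046), np.float64(0.065)), (np.float64(0.044), np.float64(0.081)), (np.float64(0.044), np.float64(0.097))]
35 65 (array([-0.021,  0.144]), 60, 'tip in tray x,z', np.float64(0.117), np.float64(0.006)) [(np.float64(0.051), np.float64(0.045)), (np.float64(0.048), np.float64(0.061)), (np.float64(0.046), np.float64(0.077))]
50 60 (array([-0.033,  0.133]), 52, 'tip in tray x,z', np.float64(0.108), np.float64(0.018)) [(np.float64(0.053), np.float64(0.028)), (np.float64(0.049), np.float64(0.042)), (np.float64(0.045), np.float64(0.058))]
50 70 (array([-0.027,  0.12
[... 1120 characters left out ...]
1 0 [('pick', [40, 31, -21, 0, -39, -46]), ('lift', [40, 16, -3, 0, -71, -46]), ('pre', [8, 8, -12, -16, -72, 13]), ('in', [-4, 15, -8, -15, -73, 25]), ('dump', [-23, 31, 14, -40, -107, 39]), ('dump60', [-26, 35, 17, -45, -114, 39])]
-1 15 [('pick', [44, 34, -19, 13, -49, -60]), ('lift', [44, 20, -2, 10, -79, -54]), ('pre', [19, 5, -20, 0, -64, -3]), ('in', [5, 11, -18, 0, -61, 11]), ('dump', [-18, 25, 9, -30, -95, 37]), ('dump60', [-22, 29, 13, -35, -102, 39])]
-1 30 [('pick', [48, 39, -16, 20, -61, -68]), ('lift', [48, 25, -1, 17, -89, -58]), ('pre', [28, 4, -29, 17, -61, -21]), ('in', [13, 8, -29, 19, -53, -8]), ('dump', [-12, 20, 1, -20, -83, 32]), ('dump60', [-16, 23, 6, -25, -90, 36])]
```

```bash
cat >> plan.py <<'E'
L=15;S=-1
def st(msg):
    s=env.read_state(); print(msg,"t",round(s["clock"],1),"p",s["position"].round(3),"F",s["force"].round(1),"op",round(s["opening"],3))
E
python3 - <<'E'
from plan import *
p,r=tool([TRAY[0],TRAY[1],.003],TRAY[2],0,L,S)
l=np.radians(L); a=Rt.from_euler('z',TRAY[2],degrees=True).apply([np.sin(l),0,-np.cos(l)])
env.goto(p-.12*a,r); st("above")
env.move_straight(p,None,rate=.12,force_limit=15); st("down")
env.gripper_to(0.0,40); st("grip")
f=env.grab_frame("top"); cv2.imwrite("pics/grip_top.png",f["image"])
b=env.move_straight(p+[0,0,.03],None,rate=.08); st("lift")
f=env.grab_frame("scene"); cv2.imwrite("pics/grip_scene.png",f["image"])
E
```

```text
above t 3.1 p [0.531 0.256 0.128] F [1. 0. 0.] op 0.999
down t 4.2 p [0.528 0.225 0.012] F [ 0.4 -0.2 -0.9] op 1.001
grip t 4.8 p [0.527 0.224 0.012] F [-2.2  0.8  2.5] op 0.713
lift t 5.3 p [0.527 0.224 0.042] F [-0.6 -0.2 -2.9] op 0.71
```

```bash
python3 - <<'E'
import cv2,numpy as np
a=cv2.imread("pics/grip_top.png")[120:320,100:360];b=cv2.imread("pics/grip_scene.png")[180:380,230:490]
cv2.imwrite("pics/grip.png",np.vstack([cv2.resize(i,(390*2//2*1,300),interpolation=cv2.INTER_CUBIC) for i in(a,b)]))
E
```

```text
(no output)
```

View pics/grip.png

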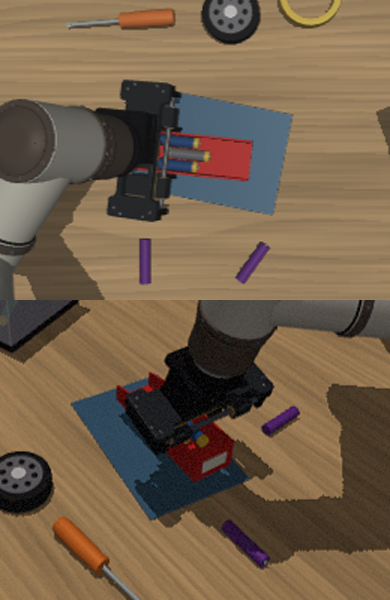

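The fingers hold the tray across its width, and it has lifted level off the mat with the three cells inside. Next I'm carrying it to the point in front of the flap.

```bash
python3 - <<'E'
from plan import *
p,r=tool([TRAY[0],TRAY[1],.003],TRAY[2],0,L,S)
env.move_straight(p+[0,0,.22],None,rate=.12); st("up")
p,r=boxtool(10,-.05,.012,L,S)
env.move_straight(p,r,rate=.12); st("pre")
for n in("top","scene"):
    f=env.grab_frame(n); cv2.imwrite(f"pics/pre_{n}.png",f["image"])
a=cv2.imread("pics/pre_top.png")[90:310,230:560];b=cv2.imread("pics/pre_scene.png")[20:240,130:460]
cv2.imwrite("pics/pre.png",np.vstack([cv2.resize(i,(450,300),interpolation=cv2.INTER_CUBIC) for i in(a,b)]))
E
```

```text
up t 7.1 p [0.527 0.224 0.231] F [-0.2 -0.  -2.5] op 0.708
pre t 9.3 p [ 0.459 -0.009  0.223] F [-0.2  0.4 -2.7] op 0.706
```

View pics/pre.png

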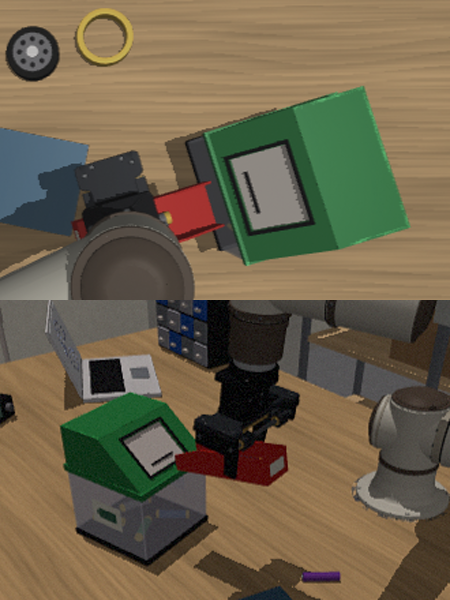

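```bash
cat > ov.py <<'E'
from plan import *
def overlay(th,t,c,out,cut=((300,120,210,157),(130,40,240,180))):
    C,u,n=traybox(th,t,c); ims=[]
    for nm,(x,y,w,hh) in zip(("top","scene"),cut):
        f=env.grab_frame(nm); k=3; im=cv2.resize(f["image"][y:y+hh,x:x+w],None,fx=k,fy=k,interpolation=cv2.INTER_CUBIC)
        for pl in traypolys():
            B=np.array([[*(C-u*q[0]+n*q[2]),q[1]] for q in pl])[:,[0,2,1]]
            uv=cv2.convexHull(((proj(f,place(B,*BOX))-[x,y]+.5)*k).astype(np.float32)); cv2.polylines(im,[uv.round().astype(int)],True,(255,255,0),1)
        ims.append(cv2.resize(im,(500,300*0+int(500*hh/w))))
        cv2.imwrite(f"pics/{out}_{nm}_raw.png",f["image"])
    m=np.vstack(ims); m=cv2.resize(m,None,fx=.8,fy=.8) if m.shape[0]>600 else m; cv2.imwrite(f"pics/{out}.png",m)
E
python3 -c "
from ov import *
overlay(10,-.05,.012,'ov_pre')"
```

```text
(no output)
```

View pics/ov_pre.png

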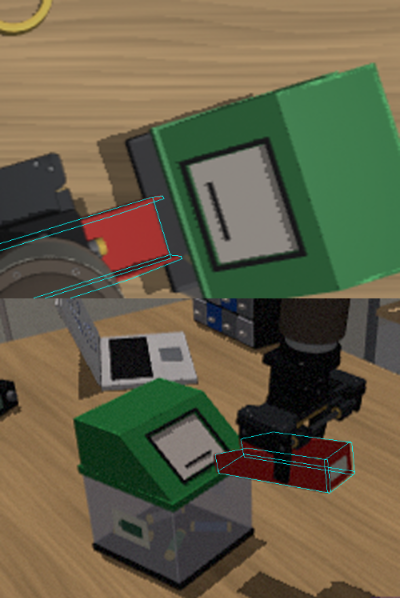

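The tray matches its predicted outline and lines up with the opening. Now I'll push the flap open with the tray's front and stop to check before tipping.

```bash
python3 - <<'E'
from ov import *
for th,t in((12,.0),(15,.045)):
    p,r=boxtool(th,t,.012,L,S); b=env.move_straight(p,r,rate=.07,force_limit=12); st((th,t,b))
    if b: break
overlay(15,.045,.012,'ov_in')
f=env.grab_frame("top")
E
```

```text
(12, 0.0, False) t 10.4 p [ 0.472 -0.058  0.218] F [-1.1  0.4 -2.1] op 0.708
(15, 0.045, False) t 11.2 p [ 0.485 -0.102  0.212] F [-0.3  1.1 -2.1] op 0.71
```

View pics/ov_in.png

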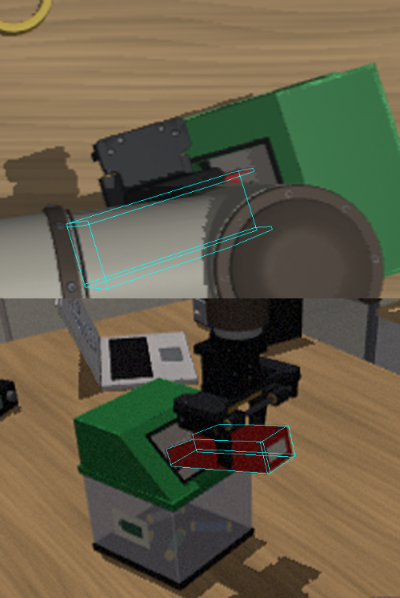

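The nose is in the opening and the reaction force is about 1 N, which fits the flap alone. Now I'll tip in steps.

```bash
python3 - <<'E'
from ov import *
for th,t in((24,.055),(38,.06),(52,.065)):
    p,r=boxtool(th,t,.012,L,S); b=env.move_straight(p,r,rate=.05,force_limit=15); st((th,t,b))
    if b: break
env.dwell(1.0); st("dwell")
overlay(52,.065,.012,'ov_dump')
E
```

```text
(24, 0.055, False) t 11.8 p [ 0.489 -0.118  0.218] F [-0.4  0.8 -2.6] op 0.709
(38, 0.06, False) t 12.4 p [ 0.493 -0.133  0.226] F [ 0.5  0.6 -2.6] op 0.714
(52, 0.065, False) t 12.8 p [ 0.498 -0.15   0.229] F [ 0.1  0.8 -1. ] op 0.707
dwell t 13.8 p [ 0.498 -0.15   0.229] F [-0.2  0.7 -1.4] op 0.709
```

View pics/ov_dump.png

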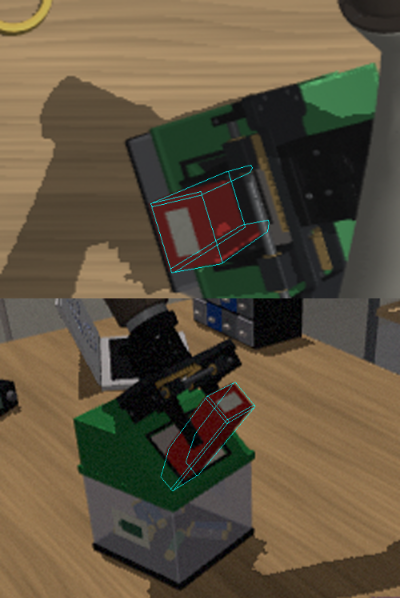

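The vertical load fell from 2.6 N to 1.4 N, roughly the empty tray plus the flap. More cells also show inside the box. I'll retract and check.

```bash
python3 - <<'E'
from ov import *
for th,t,v in((38,.06,.06),(20,.05,.06),(10,.0,.07),(5,-.06,.1)):
    p,r=boxtool(th,t,.012,L,S); b=env.move_straight(p,r,rate=v,force_limit=15); st((th,t,b))
    if b: break
p=boxtool(5,-.06,.012,L,S)[0]
if not b:
    q=np.array([MAT[0],MAT[1],.15]); P,r=tool(q,MAT[2],0,L,S)
    env.move_straight(np.array(P),r,rate=.15); st("over mat")
for n in("top","scene"):
    f=env.grab_frame(n); cv2.imwrite(f"pics/out_{n}.png",f["image"])
a=cv2.imread("pics/out_top.png")[90:310,130:550];b=cv2.imread("pics/out_scene.png")[60:380,130:480]
cv2.imwrite("pics/out.png",np.vstack([cv2.resize(a,(480,250),interpolation=cv2.INTER_CUBIC),cv2.resize(b,(480,340))]))
cv2.imwrite("pics/outbox.png",cv2.resize(cv2.imread("pics/out_scene.png")[80:220,160:300],None,fx=4,fy=4,interpolation=cv2.INTER_CUBIC))
E
```

```text
(38, 0.06, False) t 14.4 p [ 0.493 -0.133  0.227] F [-0.4  0.9 -0.9] op 0.71
(20, 0.05, False) t 15.0 p [ 0.487 -0.111  0.216] F [ 0.5  0.6 -1. ] op 0.707
(10, 0.0, False) t 15.9 p [ 0.472 -0.057  0.214] F [ 0.7  0.  -1.3] op 0.712
(5, -0.06, False) t 16.7 p [0.455 0.003 0.209] F [-0.4  0.1 -0.9] op 0.711
over mat t 18.3 p [0.538 0.2   0.159] F [-0.2  0.3 -0.5] op 0.707
```

View pics/out.png

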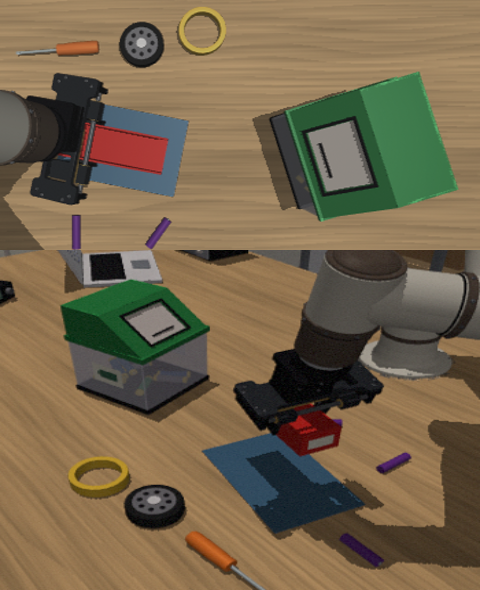

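View pics/outbox.png

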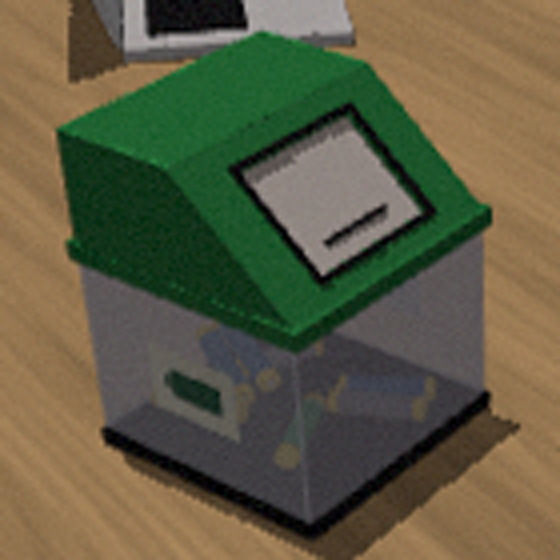

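The flap is shut, the visible part of the tray is empty, and there are more cells in the box. Next I'm lowering the tray onto the mat.

```bash
python3 - <<'E'
from ov import *
P,r=tool([MAT[0],MAT[1],.015],MAT[2],0,L,S)
print(env.move_straight(P,r,rate=.12)); st("near")
b=env.move_straight(np.array(P)-[0,0,.015],None,rate=.02,force_limit=4); st(("touch",b))
env.gripper_to(0.9); st("open")
l=np.radians(L); a=Rt.from_euler('z',MAT[2],degrees=True).apply([np.sin(l),0,-np.cos(l)])
p0=env.read_state()["position"]
env.move_straight(p0-.15*a,None,rate=.15); st("up")
env.goto([.30,.50,.25],r); st("away")
E
cat > m2.py <<'E'
tag="b"
exec(open("meas.py").read())
run("tray",red,traypolys(),(.533,.177,-101.5),.003,False)
for f,n in zip(fs,("top","scene")): cv2.imwrite(f"pics/end_{n}.png",f["image"])
for t in("wheel_mid","tape_mid","screwdriver","flap","cell0_mid","cell1_mid"): print(t,[(d["score"],d["xyz"]) for d in env.search_frame(fs[0],t)])
E
python3 m2.py; python3 - <<'E'
import cv2,numpy as np
a=cv2.imread("pics/end_top.png")[80:320,120:550];b=cv2.imread("pics/end_scene.png")[60:400,130:480]
cv2.imwrite("pics/end.png",np.vstack([cv2.resize(a,(480,260),interpolation=cv2.INTER_CUBIC),cv2.resize(b,(480,340))]))
E
```

```text
False
near t 19.7 p [0.539 0.202 0.024] F [ 0.1 -0.6 -0.2] op 0.704
('touch', True) t 20.3 p [0.538 0.201 0.012] F [-0.5 -0.1  4.3] op 0.708
open t 20.9 p [0.537 0.201 0.011] F [ 0.1  0.2 -0.2] op 0.899
up t 22.1 p [0.544 0.238 0.155] F [-0.3  0.3  0.5] op 0.902
away t 23.4 p [0.301 0.499 0.25 ] F [0.6 0.2 0.4] op 0.9
tray top [   0.5332    0.1773 -101.5266] 72.3 [2330, 2485]
tray scene [   0.5343    0.1741 -101.6839] 67.7 [2330, 2485]
tray both [   0.5335    0.1752 -101.6265] 220.0 [2330, 2485]
wheel_mid [(0.71, [0.7385, 0.1322, 0.0325])]
tape_mid [(0.94, [0.7667, 0.0072, 0.0254])]
screwdriver [(0.64, [0.7331, 0.2725, 0.0219]), (0.36, [0.7681, 0.01, 0.025])]
flap [(0.73, [0.5087, -0.2049, 0.1986])]
cell0_mid [(0.74, [0.3616, 0.266, 0.0152]), (0.57, [0.5694, 0.3774, 0.016]), (0.51, [0.3561, 0.1008, 0.0186])]
cell1_mid []
```

View pics/end.png

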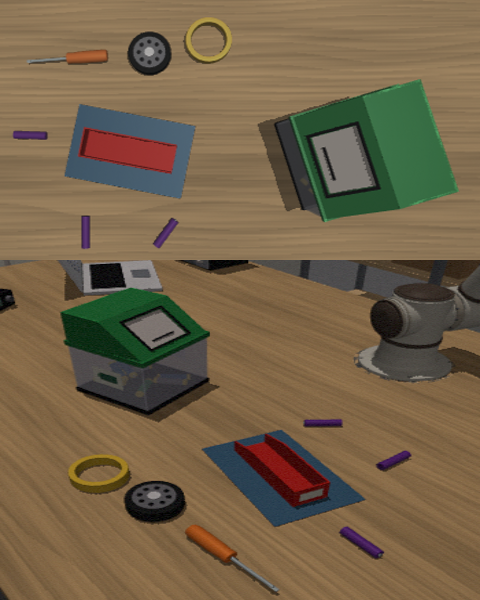

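View pics/fit_tray_scene_b.png

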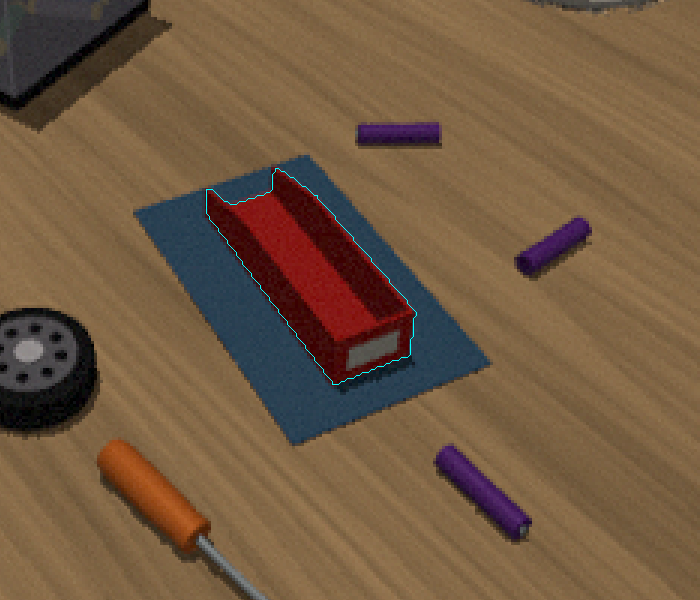

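The empty tray stands flat in the middle of the mat, and its fitted outline matches the picture. The flap is shut, the other things haven't moved, and no cells are loose on the bench.

```bash
python3 -c "
from workcell import env
env.close_job(); print(env.read_state()['clock'])"
```

```text
the job is handed in; nothing more can be done
the job is handed in; nothing more can be done
```

The job is done and handed in, at about 24 s on the robot clock. I carried the tray to the box nearly level and pushed the flap open with its open front end. I then tipped the cells in at 52° and set the empty tray back in the middle of the mat.

**Last checks:**
- **Tray:** it is empty. Its fitted outline matches a tray standing flat on the mat, within about 3 mm in both camera views.
- **Flap:** it looks shut in both pictures.
- **Cells:** none are loose on the bench. The networks' only cell hits there match the three purple look-alikes. Extra cells show inside the box, but I couldn't count all three through the clear wall. The empty tray and the drop in load are the evidence that all three went in.
- **Bystanders:** the wheel, tape roll and screwdriver were found within about 3 mm of where they started.
- **Forces:** at the points I read them, the force on the tool stayed under about 5 N.

**One disagreement:** my box fit from the scene camera alone was about 20 mm off the top-camera fit. An overlay showed the top fit also matched the scene view, so I used that one, and the tray went in cleanly.

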